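# Set the length stop and hold a sandalwood billet in the sawing cradle

### The arm

A 6-joint arm with a two-finger parallel gripper is mounted at the origin on the work surface. World frame = base frame: x ahead of the robot, y to its left, z up, the work surface at z = 0. Lengths are in mm, angles in rad, forces in N, time in s.
With the tool pointing down it reaches from about 250 to 775 mm from the base axis. Payload 8.9 kg.
Tool frame: the origin (TCP) lies at the very end of the fingers, on their centre line; the grasp point (between the pads) lies 19 mm behind it; z points along the fingers, y is the line along which they close (so a half turn about z gives the same grasp; the last joint's range is limited). The gripper opens to 85 mm and grips with 20 to 120 N. Pads are 22 mm wide; open, the fingers measure 114 mm over their backs; the gripper's body (76 mm by 85 mm) begins 54 mm behind the grasp point. The pads swing forward as they close: fully open they stand 13 mm farther back than shut.
Start: joints at [-1.429, 0.291, -0.153, 1.127, 0, 1.431], TCP at [145.492, -504.436, 231.305] pointing down, gripper open.
Joint ranges: [-2.52, 2.52], [-0.91, 1.74], [-1.3, 1.37], [-1.96, 2.02], [-1.52, 1.47], [-3.14, 3.14]. Speed limits (rad/s): [2.22, 2.22, 2.79, 3.14, 3.14, 3.14].

### API

Orientations are given as a rotation vector (axis times angle).
In Python, from plant import manip gives the robot as it stands.
- The arm moves only by the shell command python3 nudge.py FILE [OPENING] [FORCE], which reads ROWS from the file FILE. ROWS is 1 to 20 rows, parted by semicolons, with the numbers parted by spaces; each row has 6 numbers: dx, dy, dz in normalised numbers (1 is 750 mm), then a rotation vector rx, ry, rz in shares of pi rad (1.0 is pi rad); each row is the pose to reach, as a shift and turn from the pose commanded when the command began, along the tool's axes at that moment; what a row does not reach only later rows make up. A row lasts 1/10 s, in which the tool goes at most 50 mm and 0.15 rad, less where a joint would pass 70% of its speed; a pose out of reach is approached as far as the arm can. OPENING is the finger opening in mm, set as the command begins (- or left out keeps the last). The fingers move at their own pace and stop on an object; FORCE is the grip in N (left out, the last holds). Time passes only in rows, so rows that do not move let the fingers close. It prints the time, the measured TCP pose, the force, the opening and the grip force at its end. No shift or turn number may pass 1 either way. Input that does not fit is refused with a message, and nothing moves.
- manip.get_obs(): the state, without advancing time (a new reading comes with each control period).
- manip.snapshot(name): name is "side" or "top"; returns a dict with "img" (400x640x3 uint8, red, green, blue), "mtx" (3x3 intrinsics, pixels), "k1" (the pictures are not rectified: a ray, as slopes to the right and down, at radius r is drawn at 1 + k1 r^2 times it, then the intrinsics apply), "world_to_cam" (4x4, takes a point from world to camera coordinates). Camera axes: x right, y up, looking along -z (the intrinsics and any distortion apply to the point x, -y, -z); pixel columns grow to the right and rows downward; lengths in mm; the calibration is good to about 2 mm. A picture is of the moment at which its call begins. There is no depth.
- manip.sign_off(): hands the job in; it is judged then, once.
The state is a dict: "time_s": time; "qpos": joint angles; "dq": joint speeds; "tau": joint torques, N m; "tool_pos": TCP position; "eef_rot": TCP orientation; "contact_force": force on the tool from outside, world axes, zero at the start; "ft_torque": the same for the moment, N m; "finger_gap": finger opening in mm; "grasp_force": force on a finger pad.
Only numpy, scipy, OpenCV 4.12 (cv2) and the standard library are available. Lean on these libraries where they do the work, as an engineer would, in place of code of your own. Each camera call takes 0.05 s, during which the arm holds its last target. There are 200 camera calls.

### The job

Set up the V sawing cradle for a thick slice: move the wooden length stop from the slot next to the saw kerf to the slot farther from it, pushed right down, and let go of it; then lay the thick round sandalwood billet in the V, its end butted against the stop. Finish while holding it there for the saw: do not let go, keep the billet pressed firmly down onto both faces of the V, without slamming or forcing it, and leave everything else on the table where it is.

Things in the scene. Friction and masses are not known exactly. Their poses are not given: they have to be found in the camera images.
- cradle: Wooden V sawing cradle, fixed to the table: base board 260 x 110 x 18 mm under a 90 degree V-block 100 mm wide. Origin: centre of the board's underside (table height); x along the V, z up. V from x = -100 to 130 mm, broken by the hand gap (-38 to 26), the saw kerf (48 to 51), the near slot (72 to 88) and the far slot (102 to 118). Bottom line of the V: y = 0, 24 mm above the table.
- rail_left: the half of the V-block with the V face on the cradle's +y side, its top shoulder 49 mm above the table, V 50 mm wide between the shoulders' inner edges; origin and axes are those of the cradle
- rail_right: the same on the cradle's -y side; origin and axes are those of the cradle
- near_slot (a point): centre of the floor of the slot nearer the saw kerf (cradle x = 80 mm), 18 mm above the table; a rectangular pocket like the far slot
- far_slot (a point): centre of the floor of the slot farther from the kerf (cradle x = 110 mm), 18 mm above the table; a rectangular pocket 16 mm (cradle x) by 62 mm (y), 31 mm deep from the shoulders to its floor
- kerf (a point): middle of the 3 mm saw kerf across the V, at shoulder height (cradle x = 49.5 mm)
- grip_gap (a point): middle of the 64 mm long hand gap (cradle x = -6 mm), 58 mm above the table: a point on the axis of the billet when it lies fully home in the V. In the gap there is only the 18 mm base board, so fingers can reach down on both sides of the billet
- stop: Length stop: an upright hardwood plate 14 mm thick (its x), 60 mm wide (its y), 75 mm high, 60 g, lowest 8 mm stepped in by 2 mm all round; origin under the centre of its foot. It starts in the near slot, its x along the cradle's x, its top 93 mm above the table. Either slot leaves it 1 mm of play all round
- billet: The thick round billet, lying on the table: plain wood cylinder 48 mm in diameter, 220 mm long, 0.29 to 0.43 kg; origin mid-length on its axis, x along the axis (ends alike). Butted on the stop in the far slot its middle is at cradle x = -6 mm, in the hand gap. Its weight alone puts 2 to 3 N on each V face; firmly held is 8 to 15 N on each, from 10 to 20 N of push straight down
- slim_stick: Bystander: a slimmer sandalwood stick, 28 mm diameter, 150 mm long, lying on the table; origin mid-length on its axis
- square_bar: Bystander: a square bar of the same wood, 30 x 160 x 30 mm, lying on the table; origin under its centre
- slice: Bystander: a sawn round slice, 48 mm diameter, 22 mm thick, lying flat; origin under its centre
- slice2: Bystander: another such slice
- jar_a: Bystander: a small closed clear-lidded powder jar, 51 mm diameter, 45 mm high; origin under its centre
- jar_b: Bystander: another such jar
- bowl: Bystander: a white mixing bowl, 120 mm across, 50 mm high; origin under its centre
- saw: Bystander: a straight-handled pull saw lying flat, 420 mm long; origin on the table under the joint of handle and blade, handle towards -x
- phone: Bystander: a phone lying flat, 150 x 72 x 9 mm; origin under its centre

How it is judged:
By the outcome, as a careful person would: the job done as asked, in the order asked, and still so for the second after the job is handed in, while the arm keeps its last pose, push and grip.
It also fails if it takes over 58 s, if anything falls off the work surface, if the arm or the gripper's body presses on something with over 40 N, if the wrist force passes 120 N, or if a joint passes its speed limit or range.

## Working session

There is one attempt and no reset: what is moved stays moved. The work goes in short steps, Python scripts to look and compute and a shell command to move; the robot and the scene stay as the last step left them, time stands still between calls to the robot, and variables do not carry over. Pictures are saved under pics/ and viewed, at most 12 in all, crops included, and the job is handed in when it is done.

```bash
ls; mkdir -p pics; python3 - <<'E'
from plant import manip
import cv2
for n in("top","side"):
    s=manip.snapshot(n); cv2.imwrite(f"pics/{n}0.png",s["img"][:,:,::-1]); print(n,s["mtx"].tolist(),s["k1"],s["world_to_cam"].tolist() if hasattr(s["world_to_cam"],'tolist') else s["world_to_cam"])
print(manip.get_obs())
E
```

```text
nudge.py
pics
plant.py
top [[516.9796797576247, 0.0, 318.5586017524548], [0.0, 516.9796797576247, 202.8579442092925], [0.0, 0.0, 1.0]] 0.013775044301087926 [[-0.11831486001220523, -0.9929629338165108, -0.005119176379097594, 22.5089128944329], [0.972627655726633, -0.11692709568437508, 0.20080711543800245, -547.7914748618989], [-0.1999925929028536, 0.01877941323164915, 0.9796174234989233, -1417.2581397927609], [0.0, 0.0, 0.0, 1.0]]
side [[422.7183236935403, 0.0, 322.99578250033863], [0.0, 422.7183236935403, 198.0404296839706], [0.0, 0.0, 1.0]] -0.03198814036367822 [[0.9919664979417764, -0.1262965504189285, 0.0071866761028347385, -562.0766420286927], [0.051564565763254536, 0.4555718404715087, 0.8887043342569277, -100.16870527481935], [-0.11551433901804135, -0.8811943483259986, 0.4584244299331612, -1275.7558868737785], [0.0, 0.0, 0.0, 1.0]]
{'time_s': 0.1, 'qpos': array([-1.42934792e+00,  2.91193494e-01, -1.53971908e-01,  1.12669021e+00,
       -4.82313813e-06,  1.43146852e+00]), 'dq': array([ 5.08032928e-05, -1.17663463e-03,  2.55902448e-04, -2.02470189e-03,
       -6.86180221e-04, -4.46216251e-04]), 'tau': array([ 8.93142860e-04, -5.37977743e+01,  3.31919217e+01,  9.33357049e-03,
       -2.40334321e-04,  1.21199275e-06]), 'tool_pos': array([ 145.41743809, -504.10060252,  230.83500752]), 'eef_rot': array([-3.10963606e+00, -4.39446717e-01,  9.33727287e-06]), 'contact_force': array([0.14947899, 0.59927274, 0.00623281]), 'ft_torque': array([ 0.03197376, -0.02079196, -0.03454701]), 'grasp_force': 0.0, 'finger_gap': 85.5100768510695}
```

View pics/top0.png

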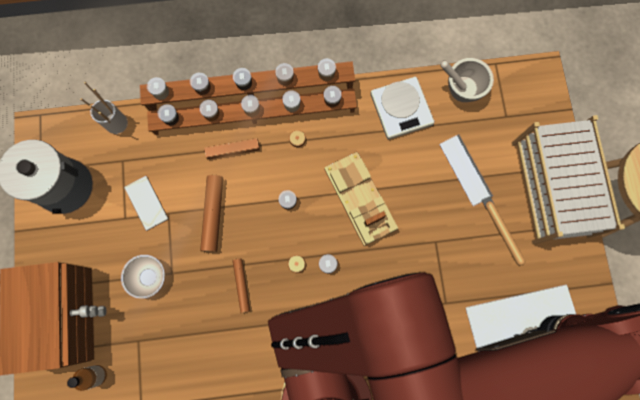

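View pics/side0.png

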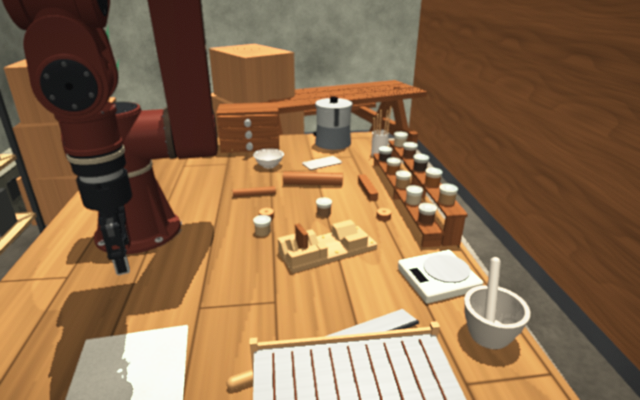

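The top view shows the cradle around (361,198), with the stop near (374,218), and the billet around (212,214). In the side view the stop is at (302,236) and the billet at (312,180). I'll enlarge both.

```bash
cat > h.py <<'E'
import numpy as np, cv2
from plant import manip
def cal(s): 
    W=np.array(s["world_to_cam"]); F=np.diag([1,-1,-1.])
    return F@W[:3,:3],F@W[:3,3],np.array(s["mtx"]),np.array([s["k1"],0,0,0,0.])
def proj(c,P): return cv2.projectPoints(np.array(P,float).reshape(-1,3),cv2.Rodrigues(c[0])[0],c[1],c[2],c[3])[0][:,0]
def back(c,uv,z):
    n=cv2.undistortPoints(np.array(uv,float).reshape(-1,1,2),c[2],c[3])[:,0]
    d=np.c_[n,np.ones(len(n))]@c[0]; o=-c[0].T@c[1]
    return o+d*((z-o[2])/d[:,2])[:,None]
def crop(s,x0,y0,w,h,k,name,pts=None):
    im=cv2.resize(s["img"][y0:y0+h,x0:x0+w,::-1],None,fx=k,fy=k,interpolation=cv2.INTER_CUBIC)
    if pts is not None:
        for p in pts: cv2.circle(im,tuple(int(v) for v in ((p-[x0,y0]+.5)*k)),3,(255,255,0),-1)
    for x in range(-(-x0//10)*10,x0+w,10): cv2.putText(im,str(x),(int((x-x0+.5)*k)-8,10),0,.33,(0,0,0),1); cv2.line(im,(int((x-x0+.5)*k),12),(int((x-x0+.5)*k),20),(0,0,0),1)
    for y in range(-(-y0//10)*10,y0+h,10): cv2.putText(im,str(y),(8,int((y-y0+.5)*k)+4),0,.33,(0,0,0),1); cv2.line(im,(0,int((y-y0+.5)*k)),(7,int((y-y0+.5)*k)),(0,0,0),1)
    cv2.imwrite(f"pics/{name}.png",im); return im
E
python3 - <<'E'
from h import *
t=manip.snapshot("top")
a=crop(t,315,145,90,110,5,"a"); b=crop(t,190,165,50,110,5,"b")
cv2.imwrite("pics/ab.png",np.hstack([a,b]))
s=manip.snapshot("side"); 
a=crop(s,270,210,115,65,6,"c");b=crop(s,270,165,115,30,6,"d"); cv2.imwrite("pics/cd.png",np.vstack([a,b]))
E
```

```text
(no output)
```

View pics/ab.png

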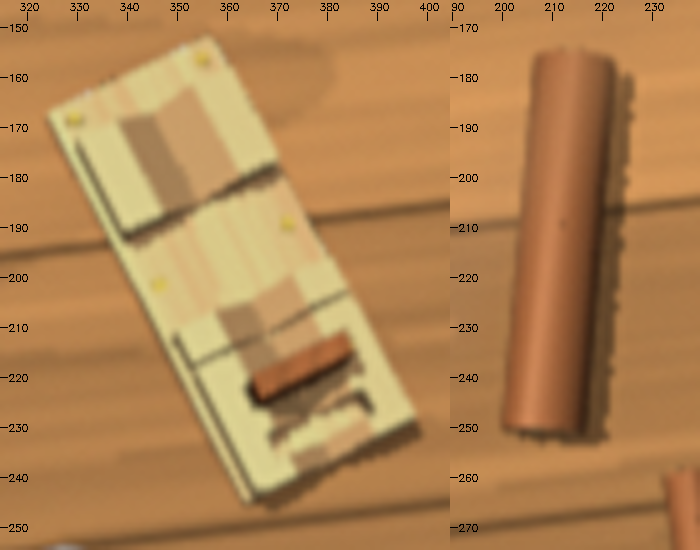

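View pics/cd.png

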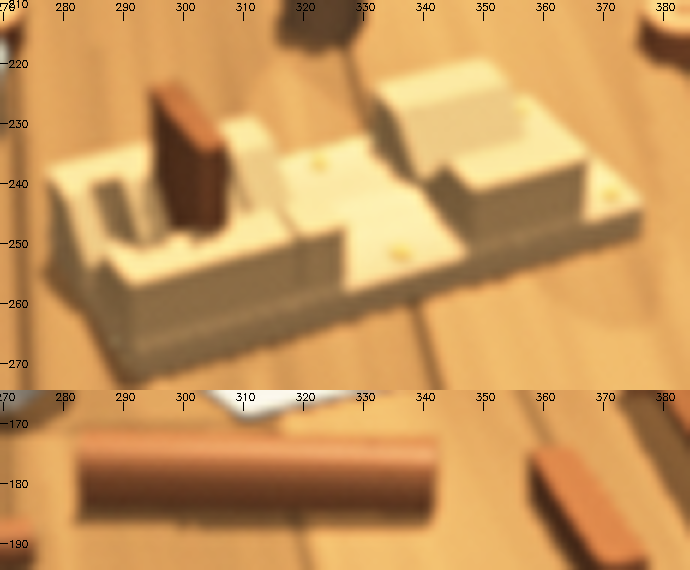

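The top crop shows the kerf running from (353,218) to (385,203), the stop's top corners at (365,221) and (383,211), and the billet from (214,175) to (209,250). The side crop shows the shoulder corners at (292,257), (326,248), (348,241) and (366,236). The billet ends are at columns 282 and 342.

```bash
cat > fit.py <<'E'
from h import *
from scipy.optimize import least_squares
C={n:cal(manip.snapshot(n)) for n in("top","side")}
for n in C: print(n,"cam",-C[n][0].T@C[n][1])
def tf(p,P): c,s=np.cos(p[2]),np.sin(p[2]); P=np.array(P,float); return np.c_[p[0]+c*P[:,0]-s*P[:,1],p[1]+s*P[:,0]+c*P[:,1],P[:,2]]
T=[((-130,55,18),(356.5,152)),((-130,-55,18),(324,167)),((49.5,-50,49),(353.5,217.5)),((49.5,50,49),(384.5,203)),((130,50,49),(398,228.5)),((130,-50,49),(366,243.5)),((-38,50,49),(369.5,177)),((73,30,93),(383,211)),((87,30,93),(385,216))]
S=[((-100,50,49),(366.5,236)),((-38,50,49),(348,241)),((26,50,49),(326.5,248)),((130,50,49),(292,257)),((-130,55,18),(376,244)),((87,-30,93),(294.5,224.5)),((73,-30,93),(299.5,223.5)),((73,30,93),(307.5,231.5)),((87,30,93),(303,235))]
def res(p,which): return np.concatenate([(proj(C[n],tf(p,[a for a,_ in L]))-[b for _,b in L]).ravel() for n,L in which])
p0=[*back(C["top"],[(361,198)],18)[0][:2],np.pi+.4]
for w in([("top",T)],[("side",S)],[("top",T),("side",S)]):
    r=least_squares(res,p0,args=(w,)); print(r.x,"rms",np.sqrt(np.mean(r.fun**2))); print(np.round(r.fun.reshape(-1,2),1).tolist())
print("billet ends top", back(C["top"],[(214,176),(209,249)],24),"side left/right bottom",back(C["side"],[(283,185),(340.5,186)],8))
print("billet silhouette left/right mid", back(C["top"],[(203.5,212),(219.5,212)],24))
E
python3 fit.py
```

```text
top cam [ 252.01914671  -15.08587375 1498.48642036]
side cam [  415.35825594 -1149.5431769    677.89749048]
[ 554.57936842 -165.48580659    3.47488873] rms 0.5238390627099349
[[0.2, -0.3], [-0.4, 0.3], [-0.6, 0.9], [-0.3, 0.3], [-0.8, -0.1], [-0.3, 0.3], [0.7, -0.3], [0.5, -0.3], [0.9, -0.8]]
[ 556.81477372 -167.16644373    3.48533338] rms 0.7993943199230498
[[1.0, -0.3], [0.2, 0.2], [0.7, -1.0], [-0.9, 0.2], [0.9, -0.7], [-0.9, -0.4], [-1.1, -0.6], [0.3, 2.0], [-0.1, -0.2]]
[ 555.93847969 -165.99497078    3.47815119] rms 0.7766192857547775
[[0.2, -0.8], [-0.4, -0.1], [-0.4, 0.5], [-0.2, -0.2], [-0.5, -0.7], [-0.0, -0.2], [0.8, -0.8], [0.7, -0.8], [1.1, -1.3], [0.7, -0.3], [-0.3, 0.0], [0.2, -1.2], [-1.6, -0.2], [0.5, -0.7], [-1.2, -0.7], [-1.5, -0.9], [-0.2, 1.7], [-0.7, -0.5]]
billet ends top [[669.93582111 252.73832314  24.        ]
 [456.66965925 283.71320809  24.        ]] side left/right bottom [[451.39223678 258.2929601    8.        ]
 [660.00450107 226.34358847   8.        ]]
billet silhouette left/right mid [[566.00518807 291.40730005  24.        ]
 [560.46255306 245.30559307  24.        ]]
```

```bash
cat > d.py <<'E'
# usage: delta(target xyz, yaw of tool y axis) from measured pose, in tool axes
from h import *
from scipy.spatial.transform import Rotation as Ro
CR=np.array([555.7,-166.]);CY=3.477
def cw(x,y): c,s=np.cos(CY),np.sin(CY); return CR+[c*x-s*y,s*x+c*y]
def delta(xyz,yaw):
    o=manip.get_obs(); R=Ro.from_rotvec(o["eef_rot"]); y=np.array([np.cos(yaw),np.sin(yaw),0]); z=np.array([0,0,-1.])
    G=Ro.from_matrix(np.c_[np.cross(y,z),y,z])
    print("delta",np.round(R.inv().apply(np.array(xyz)-o["tool_pos"]),1),np.round((R.inv()*G).as_rotvec(),4))
    print("cur tool_pos",o["tool_pos"].round(1),"F",o["contact_force"].round(1),"gap",o["finger_gap"].round(1),"q",o["qpos"].round(2),"t",o["time_s"])
E
python3 - <<'E'
from d import *
delta([*cw(80,0),150],CY-np.pi)
E
```

```text
delta [ 408.  -207.    81.2] [-2.0000e-04 -4.0000e-04 -1.6254e+00]Traceback (most recent call last):
  File "<stdin>", line 2, in <module>
  File "d.py", line 10, in delta
    print("cur tool_pos",o["tool_pos"].round(1),"F",o["contact_force"].round(1),"gap",o["finger_gap"].round(1),"q",o["qpos"].round(2),"t",o["time_s"])
                                                                                      ^^^^^^^^^^^^^^^^^^^^^
AttributeError: 'float' object has no attribute 'round'
```

Careful with the scale: shifts go in shares of 750 mm and turns go in shares of pi rad. That gives: 408 mm / 750 = 0.544, -207 mm / 750 = -0.276, -1.625 rad / 3.1416 = -0.5173.

```bash
sed -i 's/o\["finger_gap"\].round(1)/round(o["finger_gap"],1)/' d.py
echo '0.544 -0.276 0.108 0 0 -0.5173;0.544 -0.276 0.108 0 0 -0.5173;0.544 -0.276 0.108 0 0 -0.5173;0.544 -0.276 0.108 0 0 -0.5173;0.544 -0.276 0.108 0 0 -0.5173;0.544 -0.276 0.108 0 0 -0.5173;0.544 -0.276 0.108 0 0 -0.5173;0.544 -0.276 0.108 0 0 -0.5173;0.544 -0.276 0.108 0 0 -0.5173;0.544 -0.276 0.108 0 0 -0.5173;0.544 -0.276 0.108 0 0 -0.5173;0.544 -0.276 0.108 0 0 -0.5173;0.544 -0.276 0.108 0 0 -0.5173;0.544 -0.276 0.108 0 0 -0.5173' > rows.txt && python3 nudge.py rows.txt 50
python3 - <<'E'
from d import *
delta([*cw(80,0),150],CY-np.pi)
delta([*cw(80,0),64],CY-np.pi)
t=manip.snapshot("top");s=manip.snapshot("side")
a=crop(t,325,150,90,110,5,"e");b=crop(s,270,190,90,90,5,"f"); b=cv2.resize(b,(450,450)); cv2.imwrite("pics/ef.png",cv2.resize(np.hstack([a[:450],b]),(800,400)))
E
```

```text
time_s: 1.7
tool_pos: [479.9, -192.9, 150.4]
eef_rot: [1.825, 2.557, 0.0]
contact_force: [0.3, 0.6, -0.6]
finger_gap: 49.9
grasp_force: 0.0
delta [0.5 0.4 0.4] [ 0.0001  0.0001 -0.0041]
cur tool_pos [ 479.9 -192.9  150.4] F [ 0.3  0.6 -0.6] gap 49.9 q [-0.52  0.34 -0.31  0.92  0.    0.72] t 1.7
delta [ 0.5  0.4 86.4] [ 0.0001  0.0001 -0.0041]
cur tool_pos [ 479.9 -192.9  150.4] F [ 0.3  0.6 -0.6] gap 49.9 q [-0.52  0.34 -0.31  0.92  0.    0.72] t 1.7
```

View pics/ef.png

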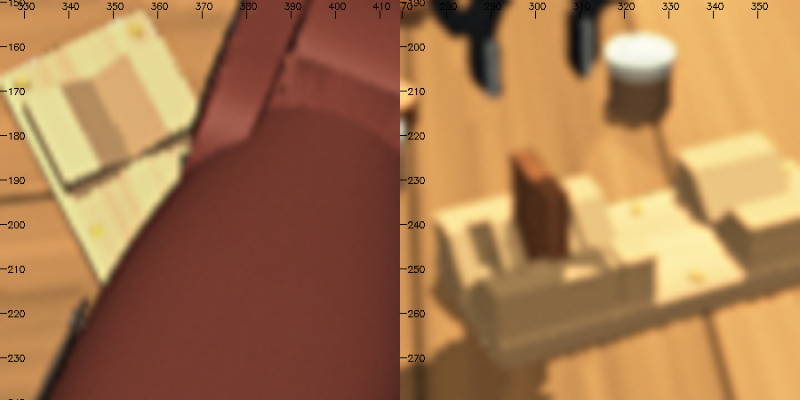

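In the side crop the fingers, at columns 289 and 311, straddle the stop's top at about (300,228). I'll descend and grip.

In the tool's units: 86 mm / 750 = 0.1147, 75 mm / 750 = 0.1, -0.004 rad / 3.1416 = -0.0013.

```bash
echo '0 0 0.0533 0 0 -0.0013;0 0 0.1 0 0 -0.0013;0 0 0.1147 0 0 -0.0013;0 0 0.1147 0 0 -0.0013' > rows.txt && python3 nudge.py rows.txt; echo '0 0 0 0 0 0;0 0 0 0 0 0;0 0 0 0 0 0;0 0 0 0 0 0;0 0 0 0 0 0;0 0 0 0 0 0;0 0 0 0 0 0;0 0 0 0 0 0' > rows.txt && python3 nudge.py rows.txt 4 40
```

```text
time_s: 2.2
tool_pos: [479.0, -192.1, 63.3]
eef_rot: [-1.815, -2.561, 0.0]
contact_force: [-0.4, 0.8, 0.6]
finger_gap: 50.0
grasp_force: 0.0
time_s: 3.0
tool_pos: [481.3, -193.1, 65.9]
eef_rot: [1.813, 2.562, 0.0]
contact_force: [-1.2, 0.2, 6.3]
finger_gap: 13.4
grasp_force: 39.6
```

In the tool's units: -45 mm / 750 = -0.06, -30 mm / 750 = -0.04.

```bash
echo '0 0 0 0 0 0;0 0 0 0 0 0' > rows.txt && python3 nudge.py rows.txt; echo '0 0 -0.0133 0 0 0;0 0 -0.0267 0 0 0;0 0 -0.04 0 0 0;0 0 -0.06 0 0 0;0 0 -0.06 0 0 0;0 0 -0.06 0 0 0;0 0 -0.06 0 0 0' > rows.txt && python3 nudge.py rows.txt; python3 - <<'E'
from d import *
delta([*cw(110,0),109],CY-np.pi)
s=manip.snapshot("side");crop(s,250,180,120,100,5,"g")
E
```

```text
time_s: 3.2
tool_pos: [481.3, -193.1, 65.9]
eef_rot: [1.813, 2.562, 0.0]
contact_force: [-0.3, 0.1, 5.9]
finger_gap: 13.3
grasp_force: 39.6
time_s: 3.9
tool_pos: [479.8, -192.3, 108.9]
eef_rot: [-1.814, -2.564, 0.0]
contact_force: [0.2, 0.1, -0.1]
finger_gap: 13.7
grasp_force: 39.1
delta [ -0.1 -29.7  -0.1] [-0.0004 -0.0006  0.0036]
cur tool_pos [ 479.8 -192.3  108.9] F [ 0.2  0.1 -0.1] gap 13.7 q [-0.52  0.38 -0.37  0.82  0.    0.71] t 3.9
```

View pics/g.png

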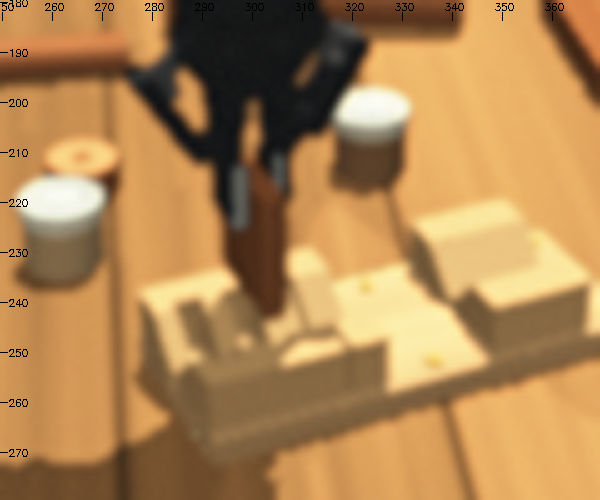

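The stop hangs upright in the grip, with its foot at about (300,242), clear of the shoulders. I'll shift it over to the far slot and enter slowly.

In the tool's units: -29.4 mm / 750 = -0.0392, 18 mm / 750 = 0.024.

```bash
echo '-0.0005 -0.02 0 0 0 0;-0.0005 -0.0392 0 0 0 0;-0.0005 -0.0392 0 0 0 0;-0.0005 -0.0392 0 0 0 0;-0.0005 -0.0392 0.0067 0 0 0;-0.0005 -0.0392 0.0133 0 0 0;-0.0005 -0.0392 0.02 0 0 0;-0.0005 -0.0392 0.024 0 0 0;-0.0005 -0.0392 0.024 0 0 0' > rows.txt && python3 nudge.py rows.txt; echo '0 0 0.004 0 0 0;0 0 0.008 0 0 0;0 0 0.012 0 0 0;0 0 0.016 0 0 0;0 0 0.016 0 0 0' > rows.txt && python3 nudge.py rows.txt
```

```text
time_s: 4.85
tool_pos: [452.4, -202.5, 90.7]
eef_rot: [-1.814, -2.564, 0.0]
contact_force: [-0.4, -0.5, -1.3]
finger_gap: 13.4
grasp_force: 39.1
time_s: 5.35
tool_pos: [452.3, -202.5, 78.9]
eef_rot: [-1.815, -2.564, 0.0]
contact_force: [-1.0, 0.0, -0.8]
finger_gap: 13.4
grasp_force: 39.1
```

In the tool's units: 14 mm / 750 = 0.0187, 13 mm / 750 = 0.0173.

```bash
echo '0 0 0.004 0 0 0;0 0 0.008 0 0 0;0 0 0.012 0 0 0;0 0 0.0147 0 0 0;0 0 0.0173 0 0 0;0 0 0.0187 0 0 0;0 0 0.0187 0 0 0' > rows.txt && python3 nudge.py rows.txt; echo '0 0 0.0013 0 0 0;0 0 0.0027 0 0 0;0 0 0.004 0 0 0;0 0 0.004 0 0 0' > rows.txt && python3 nudge.py rows.txt
```

```text
time_s: 6.05
tool_pos: [452.6, -202.6, 65.9]
eef_rot: [1.815, 2.564, 0.0]
contact_force: [-2.6, 2.4, 8.9]
finger_gap: 13.5
grasp_force: 40.6
time_s: 6.45
tool_pos: [453.3, -202.6, 65.6]
eef_rot: [1.813, 2.563, 0.001]
contact_force: [-11.1, 9.6, 48.5]
finger_gap: 13.2
grasp_force: 46.7
```

Seated: the tool is at the same z as at the original grip. I'll relax the push, release and rise.

In the tool's units: -3 mm / 750 = -0.004, -2 mm / 750 = -0.0027.

```bash
echo '0 0 -0.0027 0 0 0;0 0 -0.004 0 0 0;0 0 -0.004 0 0 0' > rows.txt && python3 nudge.py rows.txt; echo '0 0 0 0 0 0;0 0 0 0 0 0;0 0 0 0 0 0;0 0 0 0 0 0;0 0 0 0 0 0' > rows.txt && python3 nudge.py rows.txt 50; echo '0 0 -0.0133 0 0 0;0 0 -0.04 0 0 0;0 0 -0.0933 0 0 0;0 0 -0.1333 0 0 0;0 0 -0.1333 0 0 0' > rows.txt && python3 nudge.py rows.txt 
python3 - <<'E'
from d import *
BY=np.arctan2(283.7-252.7,456.7-669.9)
print(BY)
for a in(BY+np.pi/2,BY-np.pi/2): delta([563.3,268.2,160],a)
s=manip.snapshot("side");crop(s,260,200,120,80,5,"h")
E
```

```text
time_s: 6.75
tool_pos: [452.8, -202.7, 65.7]
eef_rot: [1.814, 2.564, 0.0]
contact_force: [-1.4, 1.7, 11.2]
finger_gap: 13.2
grasp_force: 41.0
time_s: 7.25
tool_pos: [452.5, -202.6, 65.1]
eef_rot: [-1.815, -2.564, 0.0]
contact_force: [-0.4, 1.1, 0.9]
finger_gap: 50.1
grasp_force: 0.0
time_s: 7.75
tool_pos: [454.8, -204.0, 169.8]
eef_rot: [1.811, 2.559, 0.001]
contact_force: [-0.0, 0.0, -0.7]
finger_gap: 50.0
grasp_force: 0.0
2.9972011837836727
delta [409.3 259.3   8.6] [ 8.6000e-03 -1.0000e-03  2.0543e+00]
cur tool_pos [ 454.8 -204.   169.8] F [-0.   0.  -0.7] gap 50.0 q [-0.57  0.28 -0.34  0.95  0.    0.66] t 7.75
delta [409.3 259.3   8.6] [ 9.0000e-04  7.5000e-03 -1.0873e+00]
cur tool_pos [ 454.8 -204.   169.8] F [-0.   0.  -0.7] gap 50.0 q [-0.57  0.28 -0.34  0.95  0.    0.66] t 7.75
```

View pics/h.png

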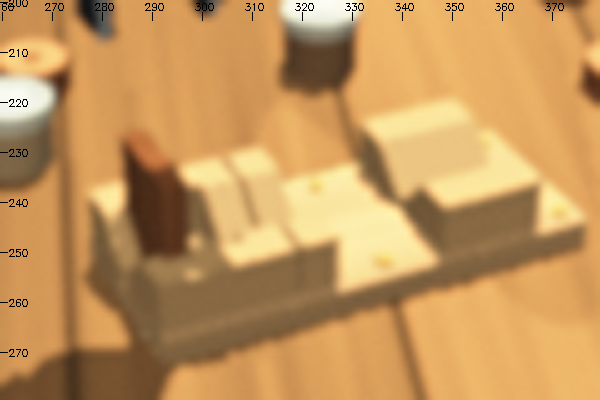

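The stop stands upright in the far slot, its top at (287,229), and the near slot is empty. Next is the billet.

In the tool's units: 409 mm / 750 = 0.5453, 259 mm / 750 = 0.3453, -1.087 rad / 3.1416 = -0.346.

```bash
echo '0.5453 0.3453 0.012 0 0 -0.346;0.5453 0.3453 0.012 0 0 -0.346;0.5453 0.3453 0.012 0 0 -0.346;0.5453 0.3453 0.012 0 0 -0.346;0.5453 0.3453 0.012 0 0 -0.346;0.5453 0.3453 0.012 0 0 -0.346;0.5453 0.3453 0.012 0 0 -0.346;0.5453 0.3453 0.012 0 0 -0.346;0.5453 0.3453 0.012 0 0 -0.346;0.5453 0.3453 0.012 0 0 -0.346;0.5453 0.3453 0.012 0 0 -0.346;0.5453 0.3453 0.012 0 0 -0.346;0.5453 0.3453 0.012 0 0 -0.346;0.5453 0.3453 0.012 0 0 -0.346;0.5453 0.3453 0.012 0 0 -0.346' > rows.txt && python3 nudge.py rows.txt 85
python3 - <<'E'
from d import *
delta([563.3,268.2,5],1.426)
s=manip.snapshot("side");a=crop(s,260,120,120,80,5,"i")
E
```

```text
time_s: 9.3
tool_pos: [560.9, 268.2, 156.5]
eef_rot: [-0.23, -3.133, 0.0]
contact_force: [0.2, 0.2, -0.0]
finger_gap: 85.0
grasp_force: 0.0
delta [ -2.4   0.4 151.5] [-0.0001 -0.     -0.0015]
cur tool_pos [560.9 268.2 156.5] F [ 0.2  0.2 -0. ] gap 85.0 q [ 0.33  0.52 -0.    1.05 -0.    0.47] t 9.3
```

View pics/i.png

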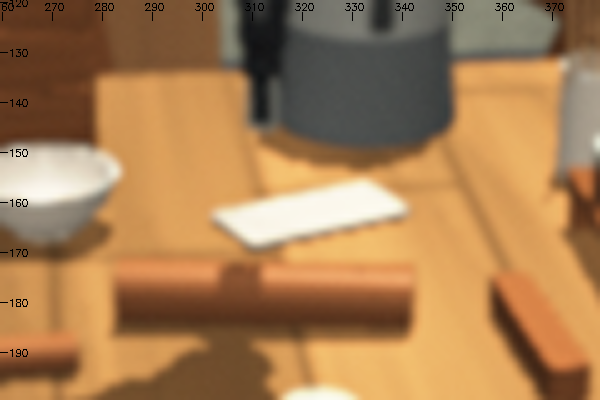

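The finger, at column 312, lines up with the middle of the billet (columns 282 to 342). I'll descend and grip.

In the tool's units: 150 mm / 750 = 0.2, 135 mm / 750 = 0.18.

```bash
echo '-0.0027 0 0.0667 0 0 0;-0.0027 0 0.1333 0 0 0;-0.0027 0 0.18 0 0 0;-0.0027 0 0.2 0 0 0;-0.0027 0 0.2 0 0 0;-0.0027 0 0.2 0 0 0' > rows.txt && python3 nudge.py rows.txt; echo '0 0 0 0 0 0;0 0 0 0 0 0;0 0 0 0 0 0;0 0 0 0 0 0;0 0 0 0 0 0;0 0 0 0 0 0;0 0 0 0 0 0' > rows.txt && python3 nudge.py rows.txt 40 80
echo '0 0 0 0 0 0;0 0 0 0 0 0' > rows.txt && python3 nudge.py rows.txt
```

```text
time_s: 9.95
tool_pos: [563.2, 268.8, 7.0]
eef_rot: [0.228, 3.133, 0.0]
contact_force: [-0.6, 0.1, 0.4]
finger_gap: 85.0
grasp_force: 0.0
time_s: 10.65
tool_pos: [563.6, 269.0, 7.9]
eef_rot: [0.228, 3.131, 0.001]
contact_force: [-2.2, -2.0, 9.7]
finger_gap: 45.9
grasp_force: 80.9
time_s: 10.85
tool_pos: [563.6, 269.0, 7.9]
eef_rot: [0.228, 3.131, 0.001]
contact_force: [-2.7, -2.5, 10.0]
finger_gap: 45.8
grasp_force: 80.9
```

In the tool's units: -140 mm / 750 = -0.1867, -120 mm / 750 = -0.16.

```bash
echo '0 0 -0.0133 0 0 0;0 0 -0.04 0 0 0;0 0 -0.1 0 0 0;0 0 -0.16 0 0 0;0 0 -0.1867 0 0 0;0 0 -0.1867 0 0 0;0 0 -0.1867 0 0 0' > rows.txt && python3 nudge.py rows.txt
python3 - <<'E'
from d import *
delta([*cw(-20,0),140],CY-np.pi/2)
E
```

```text
time_s: 11.55
tool_pos: [562.3, 268.8, 145.8]
eef_rot: [-0.227, -3.133, 0.0]
contact_force: [-0.9, 0.0, -3.8]
finger_gap: 45.8
grasp_force: 83.1
delta [ -73.9 -422.     5.8] [-1.000e-04 -6.000e-04 -4.802e-01]
cur tool_pos [562.3 268.8 145.8] F [-0.9  0.  -3.8] gap 45.8 q [ 0.33  0.53 -0.01  1.03  0.    0.47] t 11.55
```

In the tool's units: -422 mm / 750 = -0.5627, -410 mm / 750 = -0.5467, -0.48 rad / 3.1416 = -0.1528.

```bash
echo '-0.0067 -0.0333 0 0 0 -0.0095;-0.016 -0.0867 0 0 0 -0.0255;-0.0253 -0.1467 0 0 0 -0.0414;-0.036 -0.2067 0 0 0 -0.0573;-0.0467 -0.2667 0 0 0 -0.0732;-0.0573 -0.3267 0.0027 0 0 -0.0891;-0.068 -0.3867 0.004 0 0 -0.105;-0.0773 -0.44 0.0053 0 0 -0.121;-0.0853 -0.4867 0.0067 0 0 -0.1337;-0.092 -0.5227 0.008 0 0 -0.1432;-0.096 -0.5467 0.008 0 0 -0.1496;-0.0987 -0.5627 0.008 0 0 -0.1528;-0.0987 -0.5627 0.008 0 0 -0.1528;-0.0987 -0.5627 0.008 0 0 -0.1528' > rows.txt && python3 nudge.py rows.txt
python3 - <<'E'
from d import *
delta([*cw(-20,0),140],CY-np.pi/2)
from fit import tf
s=manip.snapshot("side");t=manip.snapshot("top");o=manip.get_obs()
p=[*o["tool_pos"][:2],CY]; z=o["tool_pos"][2]+16.1
P=tf(p,[(110,0,z),(-110,0,z),(110,24,z),(110,0,z-24),(-110,0,z-24)])
a=crop(s,240,150,150,100,5,"j",proj(cal(s),P))
cv2.imwrite("pics/j.png",a)
E
```

```text
time_s: 12.95
tool_pos: [574.5, -158.5, 139.3]
eef_rot: [0.523, -3.096, -0.002]
contact_force: [0.1, 0.6, -4.2]
finger_gap: 46.0
grasp_force: 83.2
delta [ 0.2 -0.9 -0.7] [ 0.0016 -0.0012 -0.0005]
cur tool_pos [ 574.5 -158.5  139.3] F [ 0.1  0.6 -4.2] gap 46.0 q [-0.39  0.49 -0.1   0.98  0.   -0.73] t 12.95
top cam [ 252.01914671  -15.08587375 1498.48642036]
side cam [  415.35825594 -1149.5431769    677.89749048]
[ 554.57936842 -165.48580659    3.47488873] rms 0.5238390627099349
[[0.2, -0.3], [-0.4, 0.3], [-0.6, 0.9], [-0.3, 0.3], [-0.8, -0.1], [-0.3, 0.3], [0.7, -0.3], [0.5, -0.3], [0.9, -0.8]]
[ 556.81477372 -167.16644373    3.48533338] rms 0.7993943199230498
[[1.0, -0.3], [0.2, 0.2], [0.7, -1.0], [-0.9, 0.2], [0.9, -0.7], [-0.9, -0.4], [-1.1, -0.6], [0.3, 2.0], [-0.1, -0.2]]
[ 555.93847969 -165.99497078    3.47815119] rms 0.7766192857547775
[[0.2, -0.8], [-0.4, -0.1], [-0.4, 0.5], [-0.2, -0.2], [-0.5, -0.7], [-0.0, -0.2], [0.8, -0.8], [0.7, -0.8], [1.1, -1.3], [0.7, -0.3], [-0.3, 0.0], [0.2, -1.2], [-1.6, -0.2], [0.5, -0.7], [-1.2, -0.7], [-1.5, -0.9], [-0.2, 1.7], [-0.7, -0.5]]
billet ends top [[669.93582111 252.73832314  24.        ]
 [456.66965925 283.71320809  24.        ]] side left/right bottom [[451.39223678 258.2929601    8.        ]
 [660.00450107 226.34358847   8.        ]]
billet silhouette left/right mid [[566.00518807 291.40730005  24.        ]
 [560.46255306 245.30559307  24.        ]]
```

View pics/j.png

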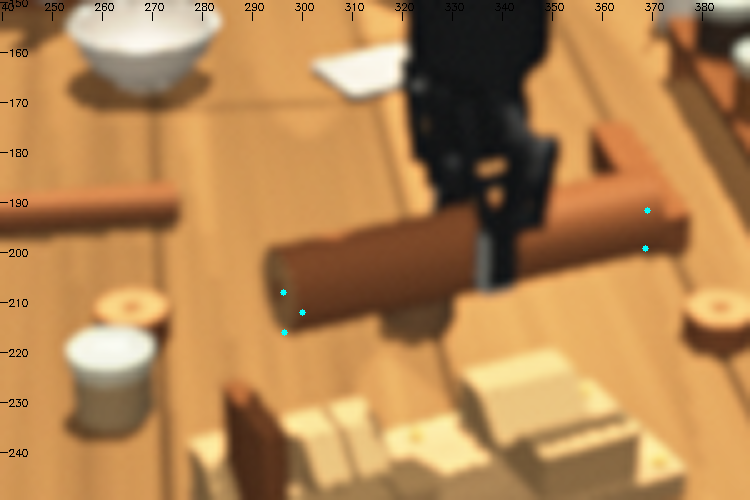

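The predicted end centre (296,208) lands on the visible end face, and the billet is parallel to the V about 13 mm short of the stop. I'll lower it slowly.

In the tool's units: 92 mm / 750 = 0.1227, 88 mm / 750 = 0.1173.

```bash
echo '0 -0.0012 0.02 0 0 0;0 -0.0012 0.0533 0 0 0;0 -0.0012 0.0867 0 0 0;0 -0.0012 0.1067 0 0 0;0 -0.0012 0.1173 0 0 0;0 -0.0012 0.1227 0 0 0;0 -0.0012 0.1227 0 0 0;0 -0.0012 0.1227 0 0 0' > rows.txt && python3 nudge.py rows.txt; echo '0 0 0.0013 0 0 0;0 0 0.0027 0 0 0;0 0 0.004 0 0 0;0 0 0.0053 0 0 0;0 0 0.0053 0 0 0;0 0 0.0053 0 0 0' > rows.txt && python3 nudge.py rows.txt
```

```text
time_s: 13.95
tool_pos: [576.0, -160.3, 49.2]
eef_rot: [-0.524, 3.096, -0.001]
contact_force: [0.3, 0.3, -2.9]
finger_gap: 46.1
grasp_force: 83.2
time_s: 14.55
tool_pos: [575.4, -160.2, 44.3]
eef_rot: [-0.524, 3.098, -0.0]
contact_force: [0.3, 0.7, -3.6]
finger_gap: 45.9
grasp_force: 83.2
```

In the tool's units: 1.3 mm / 750 = 0.0017, 0.7 mm / 750 = 0.0009.

```bash
echo '0 0 0.0009 0 0 0;0 0 0.0017 0 0 0;0 0 0.0017 0 0 0;0 0 0.0017 0 0 0' > rows.txt && python3 nudge.py rows.txt; echo '0 0 0.0007 0 0 0;0 0 0.0013 0 0 0;0 0 0.0013 0 0 0;0 0 0.0013 0 0 0' > rows.txt && python3 nudge.py rows.txt
```

```text
time_s: 14.95
tool_pos: [575.5, -160.3, 43.1]
eef_rot: [-0.524, 3.097, -0.0]
contact_force: [-0.3, -1.3, -2.0]
finger_gap: 45.9
grasp_force: 83.2
time_s: 15.35
tool_pos: [575.6, -160.4, 42.7]
eef_rot: [-0.524, 3.097, -0.001]
contact_force: [-2.5, 0.3, 6.2]
finger_gap: 45.7
grasp_force: 84.2
```

Both faces are touched evenly. I'll ease up and slide toward the stop.

In the tool's units: 8 mm / 750 = 0.0107, 6 mm / 750 = 0.008.

```bash
echo '0 0 -0.0017 0 0 0;0 0 -0.0017 0 0 0;0.004 0 -0.0017 0 0 0;0.008 0 -0.0017 0 0 0;0.0107 0 -0.0017 0 0 0;0.0107 0 -0.0017 0 0 0;0.0107 0 -0.0017 0 0 0' > rows.txt && python3 nudge.py rows.txt; echo '0.0013 0 0 0 0 0;0.0027 0 0 0 0 0;0.0027 0 0 0 0 0;0.0027 0 0 0 0 0' > rows.txt && python3 nudge.py rows.txt
python3 - <<'E'
from d import *
delta([*cw(-6,0),41.9],CY-np.pi/2)
s=manip.snapshot("side");crop(s,270,195,110,75,7,"k")
E
```

```text
time_s: 16.05
tool_pos: [567.4, -163.0, 43.2]
eef_rot: [0.524, -3.097, 0.0]
contact_force: [-0.7, -3.2, -3.0]
finger_gap: 45.9
grasp_force: 83.5
time_s: 16.45
tool_pos: [566.0, -163.5, 43.3]
eef_rot: [-0.524, 3.098, -0.0]
contact_force: [2.0, -1.2, -3.4]
finger_gap: 45.8
grasp_force: 83.5
delta [4.6 1.  1.4] [-0.      0.0001 -0.0002]
cur tool_pos [ 566.  -163.5   43.3] F [ 2.  -1.2 -3.4] gap 45.8 q [-0.41  0.57 -0.24  0.76  0.   -0.74] t 16.45
```

View pics/k.png

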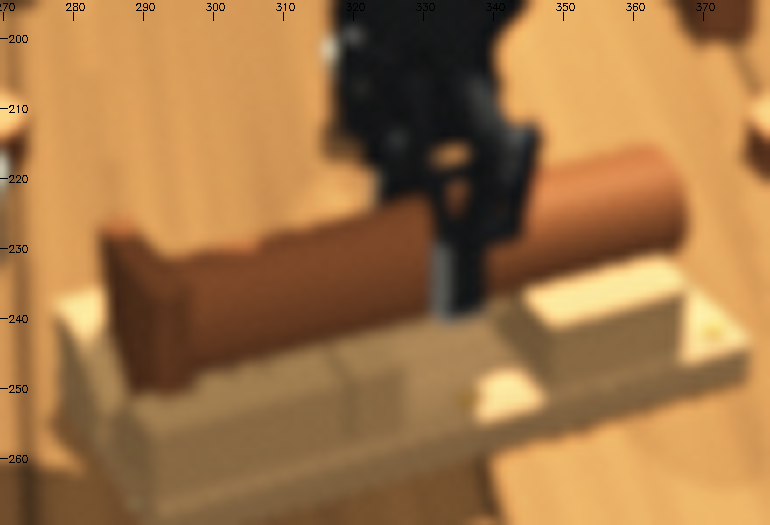

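The billet lies in the V with its end right beside the stop (about column 297). I'll move on in small steps to feel contact.

In the tool's units: 1 mm / 750 = 0.0013, 0.5 mm / 750 = 0.0007.

```bash
for i in 1; do echo '0.0007 0 0 0 0 0;0.0013 0 0 0 0 0;0.0013 0 0 0 0 0;0.0013 0 0 0 0 0' > rows.txt && python3 nudge.py rows.txt; echo '0.0007 0 0 0 0 0;0.0013 0 0 0 0 0;0.0013 0 0 0 0 0;0.0013 0 0 0 0 0' > rows.txt && python3 nudge.py rows.txt; done
```

```text
time_s: 16.9
tool_pos: [565.4, -163.8, 43.4]
eef_rot: [-0.524, 3.097, -0.0]
contact_force: [2.9, 0.4, -2.2]
finger_gap: 45.8
grasp_force: 83.5
time_s: 17.3
tool_pos: [565.3, -163.9, 43.7]
eef_rot: [-0.524, 3.095, 0.0]
contact_force: [7.0, 2.0, -2.0]
finger_gap: 45.9
grasp_force: 83.5
```

The butt contact is felt at 7 N along the V, with motion stopped. Now I'll press down gently.

In the tool's units: 1.3 mm / 750 = 0.0017, 1 mm / 750 = 0.0013.

```bash
echo '0 0 0.0007 0 0 0;0 0 0.0013 0 0 0;0 0 0.0017 0 0 0;0 0 0.0017 0 0 0;0 0 0.0017 0 0 0' > rows.txt && python3 nudge.py rows.txt; echo '0 0 0.0003 0 0 0;0 0 0.0005 0 0 0;0 0 0.0005 0 0 0;0 0 0.0005 0 0 0' > rows.txt && python3 nudge.py rows.txt
```

```text
time_s: 17.8
tool_pos: [565.4, -163.8, 42.9]
eef_rot: [-0.524, 3.095, 0.0]
contact_force: [4.9, 2.9, 4.5]
finger_gap: 45.7
grasp_force: 83.9
time_s: 18.2
tool_pos: [565.4, -163.9, 42.9]
eef_rot: [-0.524, 3.095, -0.0]
contact_force: [4.2, 3.8, 8.8]
finger_gap: 45.8
grasp_force: 84.2
```

In the tool's units: 0.4 mm / 750 = 0.0005, 0.2 mm / 750 = 0.0003.

```bash
echo '0 0.0001 0.0003 0 0 0;0 0.0003 0.0005 0 0 0;0 0.0003 0.0005 0 0 0;0 0.0003 0.0005 0 0 0;0 0.0003 0.0005 0 0 0' > rows.txt && python3 nudge.py rows.txt
python3 - <<'E'
from d import *
for i in range(3):
    s=manip.snapshot("side"); o=manip.get_obs(); print(o["contact_force"].round(1),o["ft_torque"].round(2))
E
```

```text
time_s: 18.7
tool_pos: [565.4, -164.0, 42.8]
eef_rot: [-0.525, 3.095, -0.001]
contact_force: [2.3, 1.8, 10.7]
finger_gap: 46.1
grasp_force: 84.5
[ 2.7  2.3 10.9] [ 0.54 -0.37  0.31]
[ 2.1  2.6 10.5] [ 0.57 -0.39  0.3 ]
[ 2.3  2.1 10.1] [ 0.48 -0.4   0.3 ]
```

In the tool's units: 0.35 mm / 750 = 0.0005, 0.2 mm / 750 = 0.0003.

```bash
echo '0.0001 0.0001 0.0003 0 0 0;0.0003 0.0002 0.0005 0 0 0;0.0003 0.0002 0.0005 0 0 0;0.0003 0.0002 0.0005 0 0 0;0.0003 0.0002 0.0005 0 0 0;0.0003 0.0002 0.0005 0 0 0' > rows.txt && python3 nudge.py rows.txt
python3 - <<'E'
from d import *
for i in range(3):
    s=manip.snapshot("side"); o=manip.get_obs(); print(o["contact_force"].round(1),o["ft_torque"].round(2),o["tool_pos"].round(2),o["eef_rot"].round(4))
t=manip.snapshot("top"); a=crop(s,265,195,110,80,7,"l")
cv2.imwrite("pics/m.png",np.hstack([s["img"],t["img"]])[:,:,::-1][:, :])
E
```

```text
time_s: 19.45
tool_pos: [565.4, -164.0, 42.7]
eef_rot: [-0.525, 3.094, -0.002]
contact_force: [2.4, 2.3, 11.4]
finger_gap: 46.0
grasp_force: 84.7
[ 2.3  2.8 12.3] [ 0.49 -0.36  0.34] [ 565.4  -163.99   42.68] [-5.247e-01  3.094e+00 -1.800e-03]
[ 2.   3.3 12.5] [ 0.49 -0.31  0.34] [ 565.4  -164.03   42.71] [-5.247e-01  3.094e+00 -1.900e-03]
[ 1.6  3.1 12.8] [ 0.56 -0.28  0.38] [ 565.4  -163.98   42.68] [-5.2480e-01  3.0941e+00 -1.8000e-03]
```

View pics/l.png

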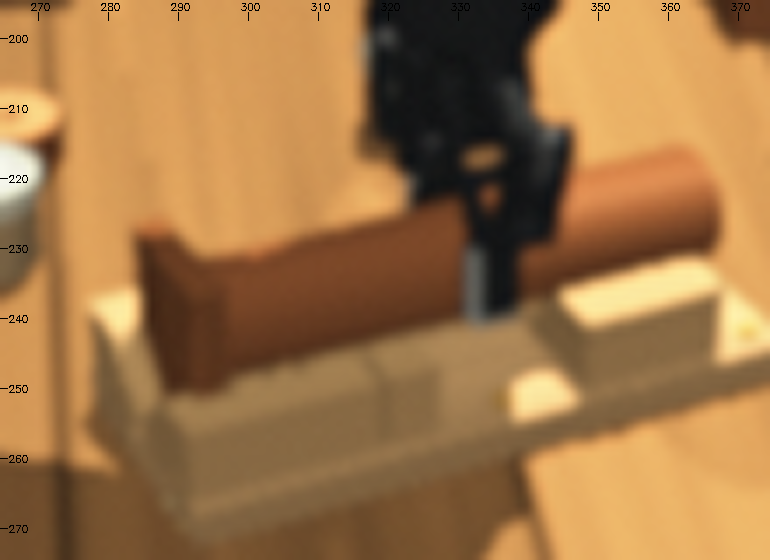

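The billet is home in the V and its end meets the stop near column 297. It was butted with 7 N, then pressed with about 12.5 N down, which gives 10–13 N on each face.

```bash
python3 -c "
from plant import manip
print(manip.get_obs()['contact_force']); print(manip.sign_off())"
```

```text
[ 2.36353285  2.58035872 12.27890879]
the job is handed in; nothing more can be done
None
```

The stop is fully down in the far slot and released, and the billet lies in the V butted against it, held with about 12 N of downward push (an estimated 10–13 N per face); the job was handed in at about 20 s, and no verdict came back.

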